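# Power up the test bench and start it from its control boxes

### The job

Start the bench test with closed fingers, in this order: switch on the power strip by pressing down the raised end of its rocker; then push in the square key on its small grey box, all the way so that it stays in; then press the wide bar key on its box all the way down and let it come up again. Only press: do not lift, carry or shove the strip, the boxes or anything else, and leave the round button alone.

Things in the scene. Friction and masses are not known exactly. Their poses are not given: they have to be found in the camera images.
- strip: white power strip, 53 x 285 x 40 mm, 0.7 kg, loose, lying along a low aluminium rail at the bench edge on the robot's left. Origin: under its middle, on the bench; z up; its y axis runs along its length; the rocker lies at y = -92 mm, near the end that is closer to the robot; its x axis points away from the bench edge. Its flat top is 34 mm above the bench.
- strip_switch (a joint): the strip's rocker, 24 mm (strip x) by 12 mm (strip y); tips about strip x = 1 mm, 31 mm high. 0 rad (off): its -x half raised, edge 39 mm above the bench; 0.349 (on): that half down at about 36 mm, the +x half up to 41 mm. Starts within 0.02. Takes 3 N, up to 12 near the end of its swing; stays where left. Press its outer -x end (x -10 to -5 mm); let a wide finger overhang to -x (centre near x -14), off the +x half.
- rocker_raised_end (a point): point fixed in the strip on the top of the rocker's raised (-x) half when off: strip x -8, y -92, z 38 mm. Axes as the strip's.
- square_box: grey control box with a black top, 64 x 64 x 46 mm, 0.6 kg, loose on rubber feet, in one of two places near the soldering station (97 mm tall): in front of it or on its right (it changes places with the other box). Origin under its middle, on the bench; z up; x to its back. The square key is in the middle of its top.
- square_key (a joint): the square key, cap 22 x 22 mm, its top 12 mm above the box's top when out (0) and 6 mm when fully in (0.006 m, a hard stop). About 2.5 N pushes it straight down; it has no spring and stays where it is left. Starts out.
- square_key_top (a point): centre of the top face of the square key; moves with the key (58 mm above the bench when out). Axes as the box's.
- bar_box: grey control box with a black top, 64 x 64 x 46 mm, 0.6 kg, loose on rubber feet, in one of two places near the soldering station (97 mm tall): in front of it or on its right (it changes places with the other box). Origin under its middle, on the bench; z up; x to its back. The wide bar key is in the middle of its top.
- bar_key (a joint): the wide bar key, cap 16 mm (box x) by 46 mm (box y), its top 12 mm above the box's top when up (0), 6 mm when fully down (0.006 m, a hard stop). A spring returns it: 1.5 N starts it, 5.1 N puts it fully down.
- bar_key_top (a point): centre of the top face of the bar key; moves with the key (58 mm above the bench when up). Axes as the box's.
- round_box: grey control box with a black top, 64 x 64 x 46 mm, 0.6 kg, loose on rubber feet, behind the vise (195 mm tall, it stands between the strip and the other two boxes, and taller instruments stand behind it). Origin under its middle, on the bench; z up; x to its back. The round button is in the middle of its top. To be left alone.
- round_button (a joint): the round button, 26 mm across, its top 12 mm above the box's top, sprung like the bar key (0 up, 0.006 m down). To be left alone.
- board: blue circuit board, 42 x 55 x 13 mm, loose. Bystander. Origin under its middle.
- tape_roll: roll of dark tape, 55 x 53 x 19 mm, loose. Bystander. Origin under its middle.
- driver: screwdriver with a dark handle, 21 x 137 x 21 mm, loose. Bystander. Origin under its middle.
- pliers: pliers with dark blue grips, 148 x 53 x 13 mm, loose. Bystander. Origin under its middle.

How it is judged:
By the outcome, as a careful person would: the job done as asked, in the order asked, and still so for the second after the job is handed in, with the robot touching nothing.
It also fails if it takes over 50 s, if anything falls off the work surface, if the arm or the gripper's body presses on something with over 40 N, if the wrist force passes 120 N, or if a joint passes its speed limit or range.

### The arm

A 7-joint arm with a two-finger parallel gripper is mounted at the origin on the work surface; the furniture and walls round the work are solid. World frame = base frame: x ahead of the robot, y to its left, z up, the work surface at z = 0. Lengths are in m, angles in rad, forces in N, time in s.
With the tool pointing down it reaches from about 0.4 to 0.85 m from the base axis. Payload 10.4 kg.
Tool frame: the origin (TCP) lies at the very end of the fingers, on their centre line; the grasp point (between the pads) lies 19 mm behind it; z points along the fingers, y is the direction in which the jaws open and shut (so a half turn about z gives the same grasp; the last joint's range is limited). The gripper opens to 87 mm and grips with 3 to 60 N. Pads are 19 mm wide; open, the fingers measure 117 mm over their backs; the gripper's body (75 mm by 190 mm) begins 51 mm behind the grasp point.
Start: joints at [-1.327, 0.332, -0.065, 1.46, 0.022, 1.35, -0.088], TCP at [0.165, 0.603, 0.223] pointing down, gripper open.
Joint ranges: [-2.6, 2.6], [-0.5, 2.12], [-1.47, 1.34], [0.16, 2.42], [-1.27, 4.41], [0.06, 2.06], [-2.6, 2.6]. Speed limits (rad/s): [2.22, 2.22, 2.79, 2.79, 3.14, 3.14, 3.14].

### API

Orientations are given as a unit quaternion [x, y, z, w].
In Python, from bench import r gives the robot as it stands.
- The arm moves only by the tool move_arm, never from a script. Its argument "deltas" is a list of rows, each a list of 5 numbers: the gripper's target within -1 to 1 (fully open at 1, half-way at 0, shut at -1), then the shift along the tool's x, y, z as a fraction of full scale, then the turn about the tool's z as a fraction of full scale. A call has 1 to 12 rows; each row shifts and turns the commanded pose from where the row before left it, along the tool's axes as they then stand; what a row does not reach is not made up. Full scale, the value 1, is 2.5 cm for a shift and 90 degrees for a turn. A row lasts 1/12 s, in which the tool goes at most 41.7 mm and 7.16 degrees, less where a joint would pass 70% of its speed; a pose out of reach is approached as far as the arm can. A call with a number of a shift or a turn outside -1 to 1 is refused whole. A call with a gripper value outside its range is refused whole. The fingers move at their own pace and stop on an object; "squeeze" is the grip in N (left out, the last holds). Time passes only in rows, so rows that do not move let the fingers close. It gives the time, the measured TCP pose, the force and the opening at its end, in the units of the state.
- r.read_state(): the state, without advancing time (a new reading comes with each control period).
- r.camera(name): name is "scene" or "top" or "wrist"; returns the picture (400x640x3 uint8, red, green, blue); there is no depth.
- r.camera_info(name): a dict with "K" (3x3 intrinsics, pixels), "k1" (the pictures are not rectified: a ray, as slopes to the right and down, at radius r is drawn at 1 + k1 r^2 times it, then the intrinsics apply), "R" (3x3) and "t" (3): a world point X has camera coordinates R X + t; the wrist camera has in their place "hand_eye" (4x4, takes a point from camera to tool coordinates, whose origin is the TCP and whose axes are the flange's). Camera axes: x right, y down, z forward; pixel columns grow to the right and rows downward; lengths in m; the calibration is good to about 2 mm. A picture is of the moment at which its call begins: read the wrist's pose just before it. camera_info takes no time and is no camera call.
- r.close_job(): hands the job in, once; it reports no verdict.
Trained networks look in the newest picture that a camera, given by its name, has taken for a name from the list of things; names that differ only in an ending like _2 or _b are one class to them, and where a whole thing is asked for, a point or a joint stands for the part that bears it (a point fixed in the world has none). Each returns a list of dicts, best first, with "confidence" (0 to 1); they miss things now and then, are a little off and sometimes report something else, mostly with a low value. They report only what shows in the picture. A call takes as long as a camera call.
- r.boxes_of(camera, label): "position" ([x, y, z] in m, in the coordinates of the camera as it stood for that picture, good to about 4 mm: the middle of the surface that is visible of it).
- r.tip_of(camera, label): "position" ([x, y, z] in m, in the coordinates of the camera as it stood for that picture, good to about 4 mm: a listed point, or the origin of a listed thing).
The state is a dict: "time": time; "joint_positions": joint angles; "joint_vel": joint speeds; "joint_torque": joint torques, N m; "ee_pos": TCP position; "eef_rot": TCP orientation; "ft_force": force on the tool from outside, world axes, zero at the start; "torque": the same for the moment, N m; "width": finger opening in m.
Only numpy, scipy, OpenCV 4.12 (cv2) and the standard library are available. Lean on these libraries where they do the work, as an engineer would, in place of code of your own. Each camera call takes 0.05 s, during which the arm holds its last target.

## Working session

There is one attempt and no reset: what is moved stays moved. The work goes in short steps, Python scripts to look and compute and a tool call to move; the robot and the scene stay as the last step left them, time stands still between calls to the robot, and variables do not carry over. Pictures are saved under pics/ and viewed, and the job is handed in when it is done.

Besides the shell and the picture viewer there is one more tool, called after "Call:" by a JSON object that holds its "name" and its "arguments". move_arm: Moves the arm, as the interface text tells. Shift numbers are shares of 2.5 cm and turn numbers shares of 90 degrees, none past 1 either way. Its arguments: {"type":"object","properties":{"deltas":{"type":"array","items":{"type":"array","items":{"type":"number"}}},"squeeze":{"type":"number"}},"required":["deltas"]}

```bash
mkdir -p pics; ls
cat > h.py <<'E'
from bench import r
import numpy as np, cv2
from scipy.spatial.transform import Rotation as Ro
def cam_pose(n,st=None):
    i=r.camera_info(n)
    if n=='wrist':
        st=st or r.read_state()
        T=np.eye(4);T[:3,:3]=Ro.from_quat(st['eef_rot']).as_matrix();T[:3,3]=st['ee_pos']
        return T@np.array(i['hand_eye'])
    T=np.eye(4);R=np.array(i['R']);T[:3,:3]=R.T;T[:3,3]=-R.T@np.array(i['t']);return T
def w(n,p,T): return T[:3,:3]@np.array(p)+T[:3,3]
def snap(n,f):
    st=r.read_state();im=r.camera(n);cv2.imwrite('pics/'+f,im[:,:,::-1]);return cam_pose(n,st)
def ray(n,u,v,T,z):
    i=r.camera_info(n);K=np.array(i['K'])
    p=cv2.undistortPoints(np.array([[[u,v]]],float),K,np.array([i['k1'],0,0,0.])).ravel()
    d=T[:3,:3]@np.array([p[0],p[1],1]);c=T[:3,3];return c+d*(z-c[2])/d[2]
def proj(n,X,T):
    i=r.camera_info(n);K=np.array(i['K']);c=T[:3,:3].T@(np.array(X)-T[:3,3])
    q,_=cv2.projectPoints(c.reshape(1,1,3),np.zeros(3),np.zeros(3),K,np.array([i['k1'],0,0,0.]));return q.ravel()
def look(n,labels):
    pass
E
python3 - <<'E'
from h import *
np.set_printoptions(precision=4,suppress=True)
print(r.read_state())
for n in ['scene','top','wrist']:
    T=snap(n,n+'0.png');print(n,r.camera_info(n),T[:3,3])
    for l in ['rocker_raised_end','square_key_top','bar_key_top','strip','square_box','bar_box','round_box']:
        for f in (r.tip_of,):
            for d in f(n,l)[:2]: print(n,l,round(d['confidence'],2),w(n,d['position'],T))
E
```

```text
pics
{'time': 0.0, 'joint_positions': array([-1.3266,  0.3329, -0.0647,  1.4609,  0.0216,  1.3499, -0.0885]), 'joint_vel': array([-0.001 , -0.    , -0.0013, -0.0004, -0.0013,  0.0005, -0.0015]), 'joint_torque': array([ -0.0002, -62.3275,   0.0248, -38.9884,  -0.0613,   0.0401,
         0.0001]), 'ee_pos': array([0.1647, 0.6025, 0.2218]), 'eef_rot': array([ 0.133 ,  0.9911, -0.0007, -0.0001]), 'ft_force': array([-0.9739,  0.5059, -0.0933]), 'torque': array([-0.0217, -0.026 , -0.0653]), 'width': 0.08703507091396609}
scene {'K': array([[517.6949,   0.    , 322.457 ],
       [  0.    , 517.6949, 201.8639],
       [  0.    ,   0.    ,   1.    ]]), 'k1': -0.0002661450703568977, 'R': array([[-0.8794, -0.476 ,  0.0068],
       [-0.328 ,  0.5956, -0.7333],
       [ 0.345 , -0.6471, -0.6799]]), 't': array([0.4751, 0.152 , 1.1893])} [0.0573 0.9052 0.9168]
scene rocker_raised_end 0.96 [0.4147 0.3664 0.0341]
scene strip 0.59 [ 0.5003  0.4031 -0.0011]
scene round_box 0.94 [ 0.5686  0.2784 -0.0008]
top {'K': array([[493.7356,   0.    , 326.359 ],
       [  0.    , 493.7356, 193.851 ],
       [  0. 
[... 296 characters left out ...]
top 0.38 [ 0.4182 -0.1447  0.0601]
top bar_key_top 0.49 [0.4331 0.0316 0.0623]
top strip 0.93 [0.4964 0.4024 0.0018]
top strip 0.5 [0.4159 0.3633 0.0319]
top square_box 0.76 [ 0.4235 -0.1441  0.0013]
top bar_box 0.78 [0.4275 0.0321 0.0009]
top bar_box 0.16 [ 0.374  -0.2268 -0.0038]
top round_box 0.9 [0.5623 0.274  0.0032]
wrist {'K': array([[289.2796,   0.    , 320.5696],
       [  0.    , 289.2796, 198.6262],
       [  0.    ,   0.    ,   1.    ]]), 'k1': -0.022451581811483348, 'hand_eye': array([[-0.0001, -0.9672, -0.2539,  0.0703],
       [ 1.    ,  0.    , -0.0004, -0.0005],
       [ 0.0004, -0.2539,  0.9672, -0.1614],
       [ 0.    ,  0.    ,  0.    ,  1.    ]])} [0.0968 0.6209 0.384 ]
```

View pics/top0.png

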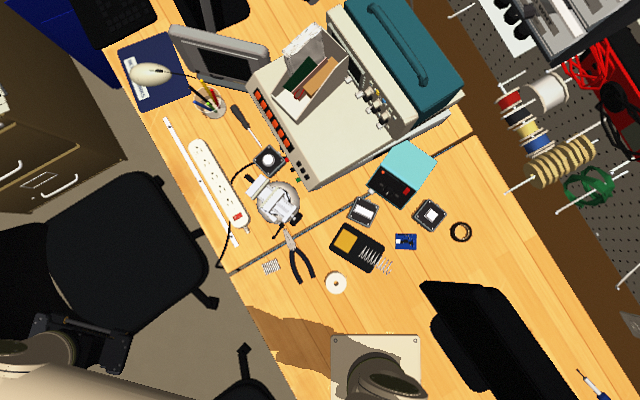

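View pics/scene0.png

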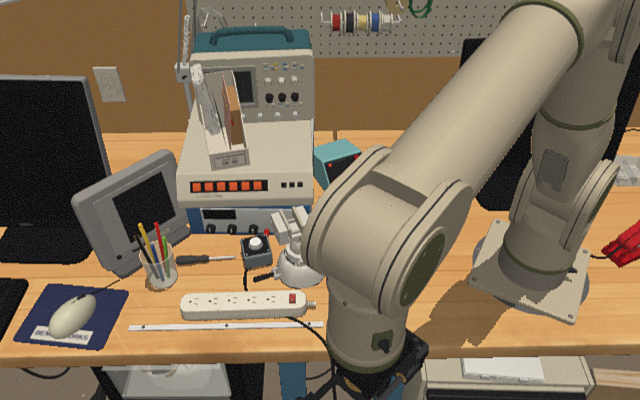

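View pics/wrist0.png

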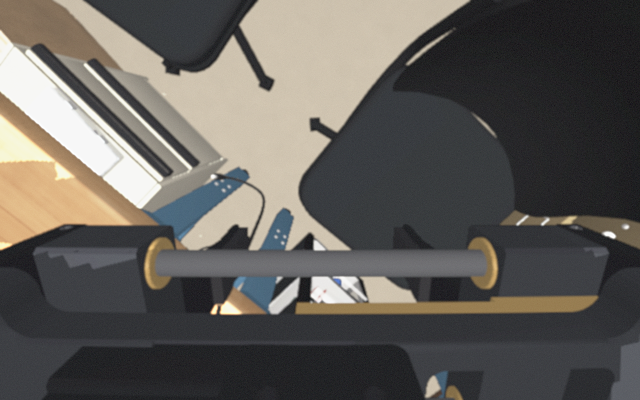

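Run:
```python
import cv2
a=cv2.imread('pics/top0.png')
cv2.imwrite('pics/top0c.png',cv2.resize(a[130:290,170:330],None,fx=3.7,fy=3.7,interpolation=cv2.INTER_CUBIC))
cv2.imwrite('pics/top0d.png',cv2.resize(a[180:300,320:480],None,fx=4.5,fy=4.5,interpolation=cv2.INTER_CUBIC))
```

```text
(no output)
```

View pics/top0c.png

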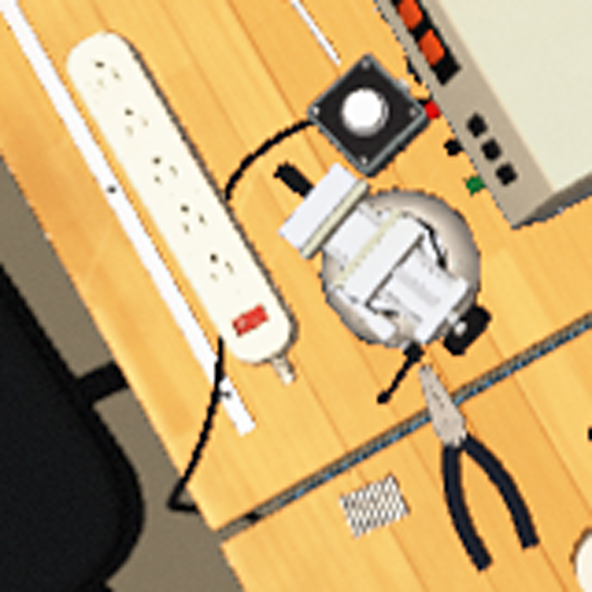

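View pics/top0d.png

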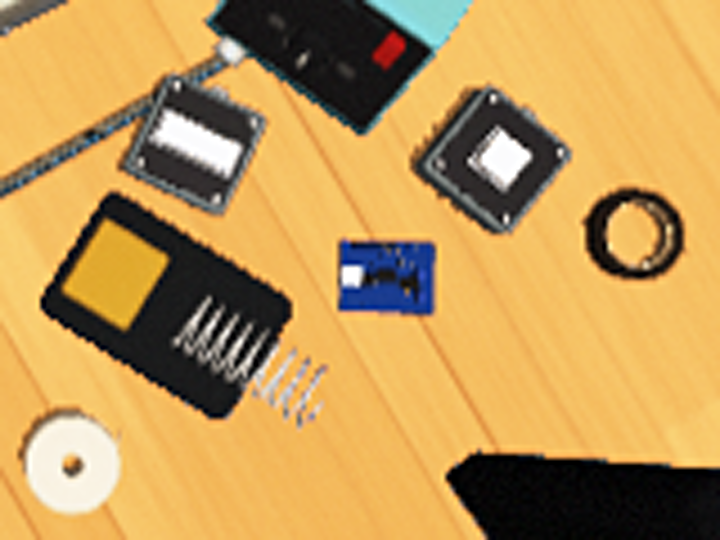

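Run:
```python
from h import *
np.set_printoptions(precision=4,suppress=True)
T=cam_pose('top')
def p(cx,cy,z,s=3.7,o=(170,130)): return ray('top',cx/s+o[0],cy/s+o[1],T,z)
a=p(98,52,.034);b=p(258,340,.034);print(a,b,np.degrees(np.arctan2(*(a-b)[[1,0]])))
# strip edges
for e in [((70,75),(222,345)),((135,60),(290,318))]:
    q=[p(*k,.034) for k in e];d=q[0]-q[1];print(q,np.degrees(np.arctan2(d[1],d[0])))
print('rocker ctr',p(250,320,.038),'lft',p(236,328,.038),'rt',p(266,312,.038))
d=lambda x,y,z:p(x,y,z,4.5,(320,180))
print('bar',d(196,141,.058),'sq',d(500,158,.058),'monitor',d(450,475,.0),d(450,475,.2),'stand',d(320,380,.05))
print('vise',p(290,235,.19),p(340,170,.19),p(470,330,.15),'lever',p(385,400,.05))
print(T[:3,3])
```

```text
[0.6097 0.4649 0.034 ] [0.4053 0.349  0.034 ] 29.535449231411054
[array([0.5933, 0.4844, 0.034 ]), array([0.4019, 0.3742, 0.034 ])] 29.925460194004646
[array([0.6039, 0.4385, 0.034 ]), array([0.4206, 0.3268, 0.034 ])] 31.37485937214191
rocker ctr [0.4192 0.354  0.038 ] lft [0.4136 0.3637 0.038 ] rt [0.4247 0.3429 0.038 ]
bar [0.4306 0.0295 0.058 ] sq [ 0.4206 -0.1414  0.058 ] monitor [ 0.2384 -0.1201  0.    ] [ 0.2588 -0.085   0.2   ] stand [ 0.2962 -0.0395  0.05  ]
vise [0.466 0.301 0.19 ] [0.5064 0.2704 0.19  ] [0.4083 0.1923 0.15  ] lever [0.3633 0.2579 0.05  ]
[0.3724 0.1106 1.3143]
```

Call:
{"name": "move_arm", "arguments": {"deltas": [[-1,0,0,0,0.0705],[-1,0,0,0,0.0705],[-1,0,0,0,0.0705],[-1,0,0,0,0.0705],[-1,0,0,0,0.0705],[-1,0,0,0,0.0705],[-1,0,0,0,0.0705],[-1,-0.4,0.1,0,0],[-1,-0.72,0.2,0,0],[-1,-0.72,0.2,0,0],[-1,-0.72,0.2,0,0]], "squeeze": 10}}

```text
time: 2.12
ee_pos: [0.2132, 0.5553, 0.2226]
eef_rot: [0.496, 0.868, 0.0, 0.0]
ft_force: [-0.4, -0.3, -0.8]
width: 0.0219
```

Call:
{"name": "move_arm", "arguments": {"deltas": [[-1,-0.9,0.26,0.2,0],[-1,-0.9,0.26,0.25,0],[-1,-0.9,0.26,0.25,0],[-1,-0.9,0.26,0.25,0],[-1,-0.9,0.26,0.25,0],[-1,-0.9,0.26,0.25,0],[-1,-0.9,0.26,0.25,0],[-1,-0.9,0.26,0.25,0],[-1,-0.9,0.26,0.25,0],[-1,-0.9,0.26,0.25,0],[-1,-0.9,0.26,0.25,0],[-1,-0.6,0.14,0.18,0]]}}

```text
time: 3.12
ee_pos: [0.4113, 0.3648, 0.1502]
eef_rot: [0.497, 0.868, -0.0, 0.0]
ft_force: [0.3, 0.8, -0.1]
width: 0.0002
```

```bash
cat > look.py <<'E'
from h import *
import sys
np.set_printoptions(precision=4,suppress=True)
tag=sys.argv[1]; cams=sys.argv[2].split(',')
for n in cams:
    T=snap(n,n+tag+'.png'); print(n,r.read_state()['ee_pos'])
    for l in sys.argv[3:]:
        for d in r.tip_of(n,l)[:2]: print(n,l,round(d['confidence'],2),w(n,d['position'],T))
s=r.read_state();print(s['time'],s['ee_pos'],s['eef_rot'],s['ft_force'],s['width'],s['joint_positions'])
E
python3 look.py 1 wrist,scene,top rocker_raised_end strip square_key_top bar_key_top
```

```text
wrist [0.413  0.3623 0.1495]
wrist rocker_raised_end 0.94 [0.4161 0.3606 0.0362]
wrist strip 0.87 [ 0.4965  0.4029 -0.0008]
scene [0.4087 0.3685 0.1509]
scene rocker_raised_end 0.73 [0.4186 0.3643 0.0364]
scene rocker_raised_end 0.41 [ 0.4192 -0.1419  0.0582]
scene strip 0.49 [ 0.4211 -0.1428  0.056 ]
scene square_key_top 0.47 [ 0.4196 -0.1459  0.0564]
scene bar_key_top 0.48 [0.434  0.0308 0.0588]
top [0.4089 0.3682 0.1507]
top rocker_raised_end 0.61 [0.4166 0.3628 0.0374]
top strip 0.7 [0.4973 0.4034 0.0042]
top square_key_top 0.47 [ 0.4192 -0.1443  0.0563]
top square_key_top 0.43 [ 0.3212  0.2086 -0.0015]
top bar_key_top 0.58 [0.4346 0.0318 0.0615]
3.8667 [0.4093 0.3678 0.1506] [ 0.4976  0.8674  0.     -0.    ] [ 0.2729 -0.0049 -0.0631] 0.0005864253588264107 [-1.0169  0.2187  0.2301  1.7672 -0.054   1.1618 -0.2415]
```

View pics/wrist1.png

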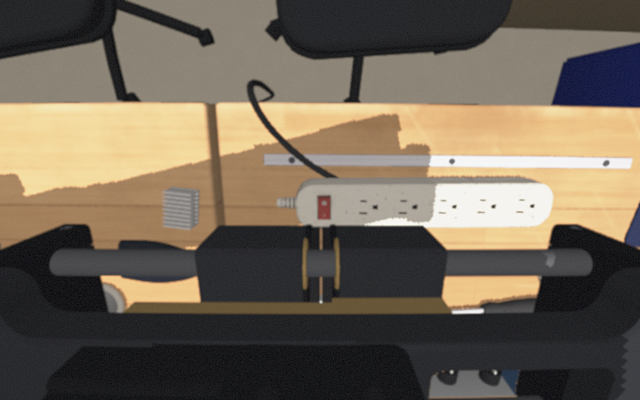

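View pics/scene1.png

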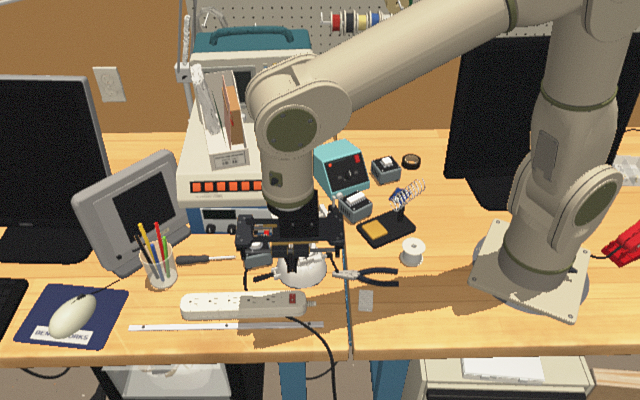

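```bash
python3 look.py 2 wrist rocker_raised_end
python3 - <<'E'
import cv2
a=cv2.imread('pics/wrist2.png');cv2.imwrite('pics/wrist2c.png',cv2.resize(a[150:310,270:390],None,fx=5,fy=5,interpolation=cv2.INTER_CUBIC)[:600])
from h import *
np.set_printoptions(precision=4,suppress=True)
T=cam_pose('wrist');m=cv2.cvtColor(a,cv2.COLOR_BGR2HSV)
g=((m[...,0]<8)|(m[...,0]>172))&(m[...,1]>140)&(m[...,2]>60)
ys,xs=np.nonzero(g[180:235,290:350]);xs=xs+290;ys=ys+180
print(xs.min(),xs.max(),ys.min(),ys.max(),len(xs))
u=(xs.min()+xs.max())/2
for v,z in [(ys.min(),.038),(ys.mean(),.036),(ys.max(),.034)]: print(ray('wrist',u,v,T,z))
print(proj('wrist',T[:3,3]*0+np.array(r.read_state()['ee_pos']),T))
E
```

```text
wrist [0.4093 0.3677 0.1505]
wrist rocker_raised_end 0.81 [0.4173 0.3618 0.0324]
3.9667 [0.4093 0.3677 0.1506] [0.4977 0.8674 0.     0.    ] [-0.5025 -0.698  -0.0126] 0.0005859585362561019 [-1.0168  0.2187  0.2302  1.7672 -0.054   1.1618 -0.2415]
320 329 201 221 72
[0.414  0.3649 0.038 ]
[0.4197 0.3553 0.036 ]
[0.4253 0.3459 0.034 ]
[322.4387 242.4822]
```

View pics/wrist2c.png

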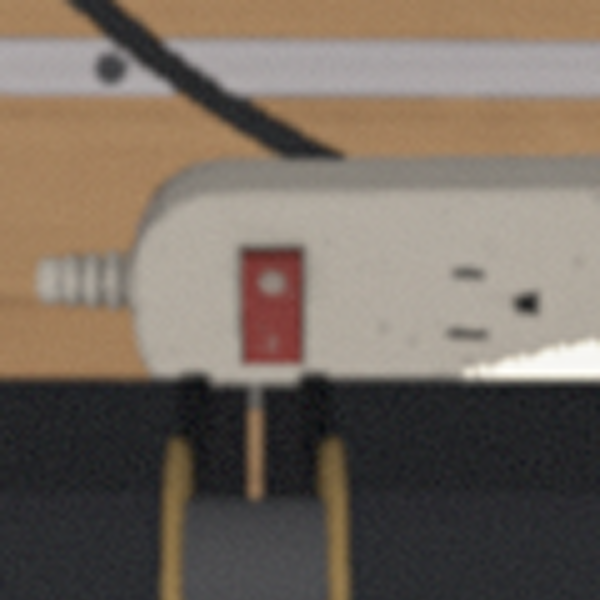

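Call:
{"name": "move_arm", "arguments": {"deltas": [[-1,0,0.12,0.3,0],[-1,0,0,0.6,0],[-1,0,0,0.6,0],[-1,0,0,0.6,0],[-1,0,0,0.6,0],[-1,0,0,0.6,0],[-1,0,0,0.4,0],[-1,0,0,0.2,0],[-1,0,0,0.1,0],[-1,0,0,0,0],[-1,0,0,0,0],[-1,0,0,0,0]]}}

```text
time: 4.97
ee_pos: [0.4124, 0.3696, 0.0513]
eef_rot: [0.498, 0.867, 0.001, 0.0]
ft_force: [0.0, -1.0, 0.1]
width: 0.0006
```

```bash
python3 look.py 3 scene,wrist rocker_raised_end;python3 - <<'E'
import cv2
a=cv2.imread('pics/wrist3.png');b=cv2.imread('pics/scene3.png')
c=cv2.resize(a[150:310,270:390],(450,600),interpolation=cv2.INTER_CUBIC)
d=cv2.resize(b[260:330,170:330],(800,350),interpolation=cv2.INTER_CUBIC)[:, 350:]
d=cv2.resize(b[270:320,280:330],(350,350),interpolation=cv2.INTER_CUBIC)
import numpy as np
o=np.zeros((600,800,3),np.uint8);o[:,:450]=c;o[:350,450:]=d;cv2.imwrite('pics/c3.png',o)
E
```

```text
scene [0.4123 0.3696 0.0513]
scene rocker_raised_end 0.74 [0.4167 0.3662 0.0367]
wrist [0.4122 0.3695 0.0511]
5.1667 [0.4121 0.3694 0.051 ] [0.4977 0.8673 0.0004 0.    ] [-0.8132  0.7298  0.1054] 0.0004497715542386588 [-1.0001  0.3391  0.2186  1.8494 -0.0883  0.9616 -0.2143]
```

View pics/c3.png

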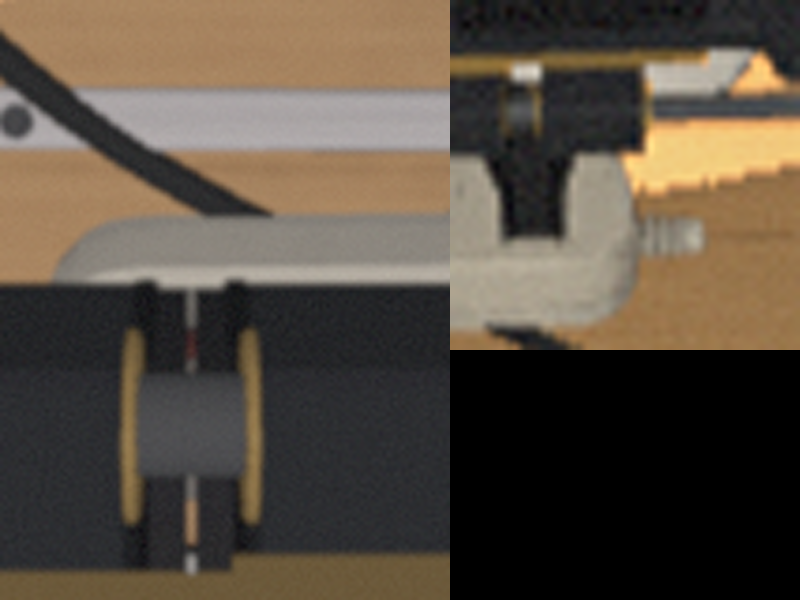

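Call:
{"name": "move_arm", "arguments": {"deltas": [[-1,0,0,0.1,0],[-1,0,0,0.1,0],[-1,0,0,0.1,0],[-1,0,0,0.06,0],[-1,0,0,0.06,0],[-1,0,0,0.04,0],[-1,0,0,0.04,0],[-1,0,0,0.04,0],[-1,0,0,0,0],[-1,0,0,0,0],[-1,0,0,0,0]]}}

```text
time: 6.08
ee_pos: [0.4121, 0.3695, 0.0372]
eef_rot: [0.498, 0.867, 0.0, 0.0]
ft_force: [-1.7, 1.6, 2.0]
width: 0.0007
```

Call:
{"name": "move_arm", "arguments": {"deltas": [[-1,0,0,0.02,0],[-1,0,0,0.02,0],[-1,0,0,0.02,0],[-1,0,0,0,0],[-1,0,0,0,0]]}}

```text
time: 6.5
ee_pos: [0.4118, 0.37, 0.0358]
eef_rot: [0.498, 0.867, 0.001, -0.0]
ft_force: [-2.0, 3.4, 5.6]
width: 0.0007
```

Call:
{"name": "move_arm", "arguments": {"deltas": [[-1,0,0,0.02,0],[-1,0,0,0.02,0],[-1,0,0,0.02,0],[-1,0,0,0,0],[-1,0,0,0,0]]}}

```text
time: 6.92
ee_pos: [0.4119, 0.3702, 0.0353]
eef_rot: [0.498, 0.867, 0.001, -0.0]
ft_force: [-6.5, 1.4, 16.1]
width: 0.0006
```

Call:
{"name": "move_arm", "arguments": {"deltas": [[-1,0,0,0.02,0],[-1,0,0,0.02,0],[-1,0,0,0,0]]}}

```text
time: 7.17
ee_pos: [0.4119, 0.3702, 0.0351]
eef_rot: [0.498, 0.867, 0.001, -0.0]
ft_force: [-8.9, -0.8, 25.6]
width: 0.0001
```

Call:
{"name": "move_arm", "arguments": {"deltas": [[-1,0,0,-0.2,0],[-1,0,0,-0.4,0],[-1,0,0,-0.8,0],[-1,0,0,-0.8,0],[-1,0,0,-0.8,0],[-1,0,0,-0.8,0],[-1,0,0,-0.8,0],[-1,0,0,0,0],[-1,0,0,0,0]]}}

```text
time: 7.92
ee_pos: [0.4127, 0.3689, 0.149]
eef_rot: [0.498, 0.867, 0.001, 0.0]
ft_force: [-0.1, -0.7, 0.2]
width: 0.0008
```

```bash
python3 look.py 4 scene,wrist rocker_raised_end strip;python3 - <<'E'
import cv2
a=cv2.imread('pics/wrist4.png');b=cv2.imread('pics/scene4.png')
c=cv2.resize(a[170:250,290:350],(450,600),interpolation=cv2.INTER_CUBIC)
import numpy as np
o=np.zeros((600,800,3),np.uint8);o[:,:450]=c
for k,f in enumerate(['scene0','scene4']):
    b=cv2.imread(f'pics/{f}.png');o[k*300:k*300+300,450:]=cv2.resize(b[280:320,270:317],(350,300),interpolation=cv2.INTER_CUBIC)
cv2.imwrite('pics/c4.png',o)
E
```

```text
scene [0.4122 0.3685 0.1479]
scene rocker_raised_end 0.95 [0.4154 0.3651 0.0351]
scene strip 0.72 [0.4984 0.4057 0.0036]
wrist [0.4116 0.3685 0.147 ]
wrist rocker_raised_end 0.58 [0.4166 0.3627 0.0347]
wrist strip 0.95 [ 0.4971  0.4031 -0.    ]
8.2167 [0.4117 0.3687 0.1472] [ 0.4978  0.8673 -0.0008 -0.0001] [ 0.2346 -0.1345 -0.6166] 0.00033672197629560946 [-1.0156  0.2283  0.2319  1.7634 -0.0565  1.1579 -0.2381]
```

View pics/c4.png

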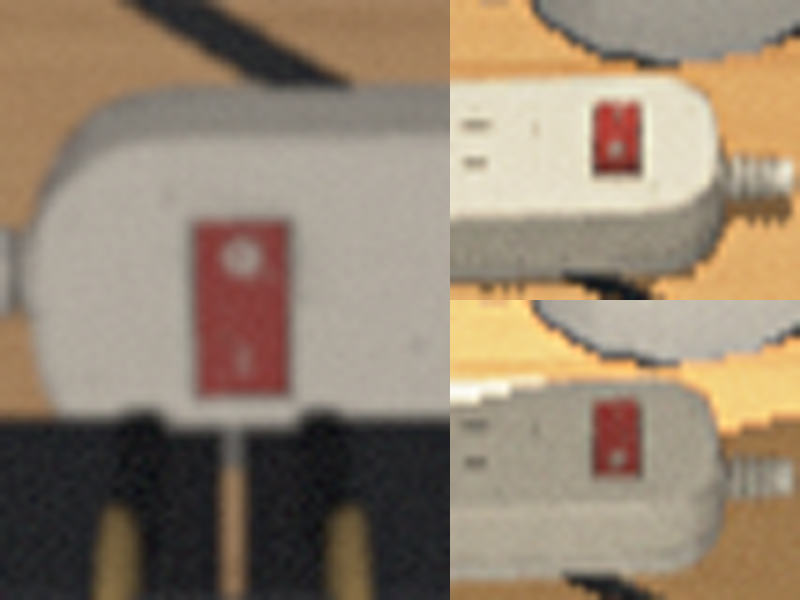

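Run:
```python
import cv2,numpy as np
ims=[cv2.imread(f'pics/wrist{k}.png') for k in (2,4)]
o=np.hstack([cv2.resize(a[192:232,310:350],(400,400),interpolation=cv2.INTER_LANCZOS4) for a in ims])
o=cv2.convertScaleAbs(o,alpha=1.3,beta=0)
cv2.imwrite('pics/c5.png',o)
# predicted marks/edges using model
from h import *
np.set_printoptions(precision=2,suppress=True)
T=cam_pose('wrist')
st=[dict(ee_pos=[.4093,.3677,.1506],eef_rot=[.4977,.8674,0,0]),dict(ee_pos=[.4117,.3686,.1471],eef_rot=[.4978,.8673,-.0008,-.0001])]
ex=np.array([.5045,-.863,0]);ey=np.array([.863,.5045,0])
O=np.array([.4168,.3632,0])+.008*ex
def P(x,z,k): return proj('wrist',O+ex*x+np.array([0,0,z]),cam_pose('wrist',st[k]))
for k in (0,1):
    print('pose',k,'strip-level slot',P(0,.034,k))
    print(' offedges',P(-.011,.039,k),P(.013,.036,k),' onedges',P(-.011,.036,k),P(.013,.041,k))
    # mark points in rocker frame
    for th in (0,.175,.349):
        res=[]
        for x0,z0 in [(-.008,.038),(.008,.0355)]:
            dx,dz=x0-.001,z0-.031
            c,s=np.cos(th),np.sin(th)   # -x down,+x up
            X=.001+c*dx-s*dz;Z=.031+s*dx+c*dz
            res.append(P(X,Z,k)[1])
        print('  th',th,res,res[1]-res[0])
```

```text
pose 0 strip-level slot [326.   210.42]
 offedges [326.14 201.16] [325.97 223.32]  onedges [326.09 200.36] [326.06 225.01]
  th 0 [np.float64(203.8363138758824), np.float64(218.4551318999177)] 14.618818024035278
  th 0.175 [np.float64(202.32363364616924), np.float64(217.97978484379163)] 15.656151197622393
  th 0.349 [np.float64(201.08737115238534), np.float64(217.2720943840359)] 16.184723231650565
pose 1 strip-level slot [323.69 210.96]
 offedges [323.76 201.61] [323.68 224.02]  onedges [323.73 200.8 ] [323.72 225.75]
  th 0 [np.float64(204.31682002255164), np.float64(219.09829528590484)] 14.781475263353201
  th 0.175 [np.float64(202.78222141111453), np.float64(218.62101993917776)] 15.838798528063222
  th 0.349 [np.float64(201.52716042408827), np.float64(217.9081797631724)] 16.381019339084133
```

View pics/c5.png

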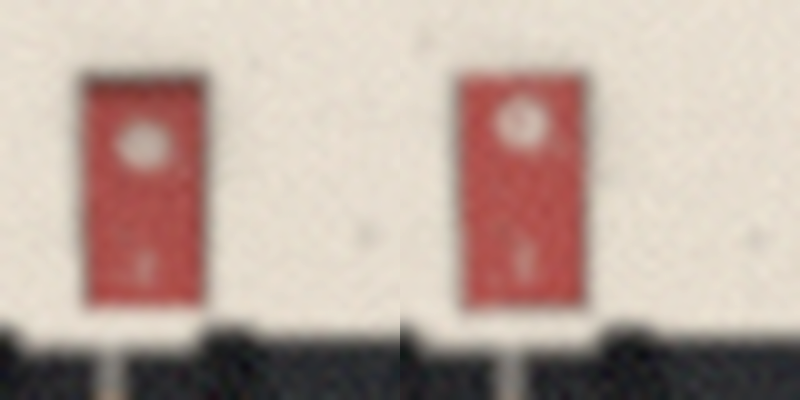

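Call:
{"name": "move_arm", "arguments": {"deltas": [[-1,0,0,-0.34,0.0555],[-1,0,0,-0.34,0.0555],[-1,0,0,-0.34,0.0555],[-1,0,0,-0.34,0.0555],[-1,0,0,-0.34,0.0555],[-1,0,0,-0.34,0.0555],[-1,0,0,-0.34,0.0555],[-1,0,0,-0.34,0.0555],[-1,0,0,-0.34,0.0555],[-1,0,0,-0.34,0.0555],[-1,0,0,-0.34,0.0555],[-1,0,0,-0.34,0.0555]]}}

```text
time: 9.22
ee_pos: [0.4118, 0.369, 0.2499]
eef_rot: [0.866, 0.501, -0.0, 0.0]
ft_force: [-0.1, 0.5, 0.9]
width: 0.0008
```

Call:
{"name": "move_arm", "arguments": {"deltas": [[-1,-0.44,0.26,0,0],[-1,-0.88,0.52,0,0],[-1,-0.88,0.52,0,0],[-1,-0.88,0.52,0,0],[-1,-0.88,0.52,0,0],[-1,-0.88,0.52,0,0],[-1,-0.88,0.52,0,0],[-1,-0.88,0.52,0,0],[-1,-0.88,0.52,0,0],[-1,-0.88,0.52,0,0],[-1,-0.88,0.52,0,0],[-1,-0.88,0.52,0,0]]}}

```text
time: 10.22
ee_pos: [0.4159, 0.0732, 0.2491]
eef_rot: [0.864, 0.504, -0.0, -0.0]
ft_force: [-0.2, -0.0, -0.3]
width: 0.0007
```

Call:
{"name": "move_arm", "arguments": {"deltas": [[-1,-0.86,0.51,0,0],[-1,-0.86,0.51,0,0],[-1,-0.86,0.51,0,0],[-1,-0.86,0.51,0,0],[-1,-0.86,0.51,0,0],[-1,-0.86,0.51,0,0],[-1,-0.86,0.51,0,0],[-1,-0.86,0.5,0,0],[-1,-0.66,0.38,0,0],[-1,0,0,0,0],[-1,0,0,0,0],[-1,0,0,0,0]]}}

```text
time: 11.22
ee_pos: [0.4197, -0.143, 0.2494]
eef_rot: [0.864, 0.504, -0.0, -0.0]
ft_force: [-0.3, 0.7, 0.3]
width: 0.0008
```

```bash
python3 look.py 6 wrist,scene,top square_key_top bar_key_top square_box bar_box
```

```text
wrist [ 0.4199 -0.1427  0.2495]
wrist square_key_top 0.72 [ 0.4227 -0.1412  0.0599]
wrist bar_key_top 0.57 [0.4311 0.0297 0.0595]
wrist square_box 0.96 [ 0.4171 -0.145  -0.0032]
wrist bar_box 0.74 [0.4311 0.0255 0.0029]
scene [ 0.4202 -0.143   0.2499]
scene square_key_top 0.47 [ 0.4247 -0.1413  0.0579]
scene square_box 0.58 [ 0.4217 -0.1457 -0.0042]
scene bar_box 0.71 [0.4313 0.0283 0.0014]
scene bar_box 0.5 [0.4333 0.0279 0.0532]
top [ 0.4202 -0.1434  0.25  ]
top square_key_top 0.4 [ 0.4182 -0.1431  0.0601]
top bar_key_top 0.58 [0.4321 0.0281 0.0604]
top square_box 0.88 [ 0.4223 -0.1447  0.0009]
top square_box 0.61 [0.4361 0.03   0.0626]
top bar_box 0.72 [0.4279 0.0306 0.0013]
11.9667 [ 0.4202 -0.1435  0.25  ] [ 0.8645  0.5027  0.     -0.    ] [-0.1262  0.173  -0.0642] 0.0004657230910926024 [-0.7445 -0.2205  0.8665  1.9026  0.1704  1.3859 -0.4391]
```

View pics/wrist6.png

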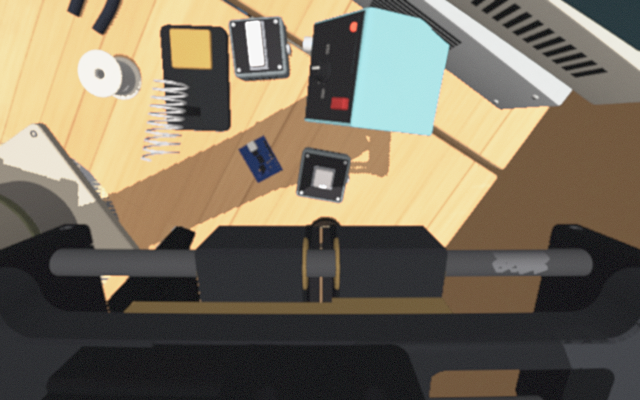

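View pics/scene6.png

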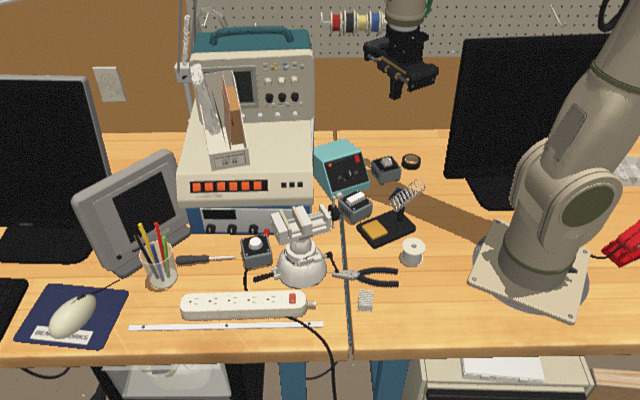

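Run:
```python
from h import *
np.set_printoptions(precision=4,suppress=True)
s=dict(ee_pos=[.4199,-.1427,.2495],eef_rot=[.864,.504,0,0])
T=cam_pose('wrist',s)
a=cv2.imread('pics/wrist6.png')
for (x0,y0,x1,y1) in [(305,160,342,195),(240,18,272,72)]:
    g=a[y0:y1,x0:x1].min(axis=2)
    n,l,st,c=cv2.connectedComponentsWithStats((g>150).astype(np.uint8))
    for k in range(1,n):
        if st[k,4]>40:
            u=c[k]+[x0,y0];print(st[k],u,ray('wrist',*u,T,.058))
Tt=cam_pose('top')
for u in [(320+196/4.5,180+141/4.5),(320+500/4.5,180+158/4.5)]: print(ray('top',*u,Tt,.058))
# spring tip triangulation wrist (150,155), top? 
o=cv2.imread('pics/top6.png')[180:300,320:480];cv2.imwrite('pics/c6.png',cv2.resize(np.hstack([o]),None,fx=4,fy=4))
cv2.imwrite('pics/c6w.png',cv2.resize(a[0:220,130:370],None,fx=2.7,fy=2.7,interpolation=cv2.INTER_CUBIC))
```

```text
[  8   9  20  20 310] [322.7742 178.8419] [ 0.4218 -0.1428  0.058 ]
[  5   2  23  50 895] [255.9497  44.4749] [0.4317 0.0264 0.058 ]
[0.4306 0.0295 0.058 ]
[ 0.4206 -0.1414  0.058 ]
```

View pics/c6w.png

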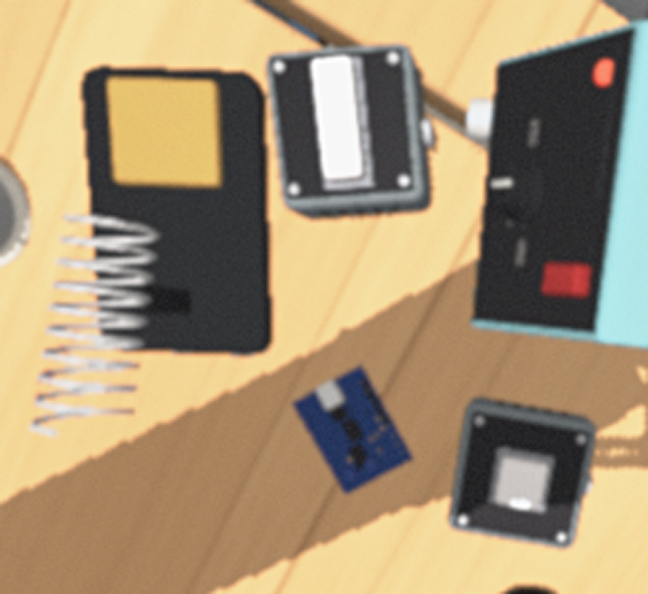

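Call:
{"name": "move_arm", "arguments": {"deltas": [[-1,0.04,0.02,0.4,0],[-1,0,0,0.8,0],[-1,0,0,0.8,0],[-1,0,0,0.8,0],[-1,0,0,0.8,0],[-1,0,0,0.8,0],[-1,0,0,0.8,0],[-1,0,0,0.8,0],[-1,0,0,0.6,0],[-1,0,0,0.4,0],[-1,0,0,0,0],[-1,0,0,0,0]]}}

```text
time: 12.97
ee_pos: [0.4205, -0.1432, 0.0745]
eef_rot: [0.865, 0.502, -0.001, 0.0]
ft_force: [0.5, -1.5, 0.3]
width: 0.0004
```

```bash
python3 look.py 7 wrist,scene square_key_top; python3 -c "
import cv2,numpy as np
a=cv2.imread('pics/wrist7.png');b=cv2.imread('pics/scene7.png')
cv2.imwrite('pics/c7.png',np.hstack([cv2.resize(a[140:300,240:400],(400,400)),cv2.resize(b[130:210,340:420],(400,400),interpolation=cv2.INTER_CUBIC)]))"
```

```text
wrist [ 0.4211 -0.1432  0.0751]
wrist square_key_top 0.71 [0.4307 0.0241 0.0036]
wrist square_key_top 0.68 [ 0.4223 -0.1439  0.0573]
scene [ 0.4216 -0.1429  0.0756]
scene square_key_top 0.37 [ 0.4212 -0.1427  0.0566]
13.1667 [ 0.4217 -0.1429  0.0756] [0.8644 0.5027 0.0007 0.0002] [-0.4821  0.3034 -0.3043] 0.0011078993937768283 [-0.7394  0.101   1.0224  2.1264 -0.106   0.9639 -0.176 ]
```

View pics/c7.png

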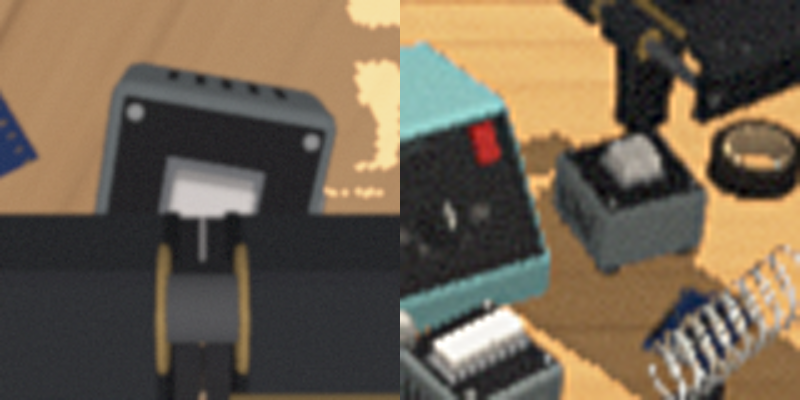

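Call:
{"name": "move_arm", "arguments": {"deltas": [[-1,0,0,0.1,0],[-1,0,0,0.2,0],[-1,0,0,0.2,0],[-1,0,0,0.1,0],[-1,0,0,0.04,0],[-1,0,0,0.04,0],[-1,0,0,0.04,0],[-1,0,0,0.04,0],[-1,0,0,0.04,0],[-1,0,0,0.04,0],[-1,0,0,0,0],[-1,0,0,0,0]]}}

```text
time: 14.17
ee_pos: [0.4214, -0.1429, 0.054]
eef_rot: [0.864, 0.503, 0.0, 0.0]
ft_force: [0.3, -1.0, -0.5]
width: 0.0003
```

Call:
{"name": "move_arm", "arguments": {"deltas": [[-1,0,0,0.03,0],[-1,0,0,0.03,0],[-1,0,0,0.03,0]]}}

```text
time: 14.42
ee_pos: [0.4216, -0.143, 0.0522]
eef_rot: [0.864, 0.503, 0.0, -0.0]
ft_force: [-7.2, 1.6, 24.8]
width: 0.0005
```

Call:
{"name": "move_arm", "arguments": {"deltas": [[-1,0,0,0.02,0],[-1,0,0,0.02,0]]}}

```text
time: 14.58
ee_pos: [0.4217, -0.143, 0.052]
eef_rot: [0.865, 0.503, 0.0, -0.001]
ft_force: [-13.0, 4.0, 39.6]
width: 0.0002
```

Call:
{"name": "move_arm", "arguments": {"deltas": [[-1,0,0,-0.1,0],[-1,0,0,-0.4,0],[-1,0,0,-0.8,0],[-1,0,0,-0.8,0],[-1,0,0,-0.8,0],[-1,0,0,-0.8,0],[-1,0,0,-0.8,0],[-1,0,0,-0.8,0],[-1,0,0,-0.8,0],[-1,0,0,-0.8,0],[-1,0,0,0,0]]}}

```text
time: 15.5
ee_pos: [0.4228, -0.1431, 0.2264]
eef_rot: [0.865, 0.503, 0.002, 0.001]
ft_force: [0.7, -0.6, 0.8]
width: 0.0004
```

```bash
python3 look.py 8 wrist,scene square_key_top square_box bar_key_top; python3 -c "
import cv2,numpy as np
a=cv2.imread('pics/wrist8.png');b=cv2.imread('pics/scene8.png');c=cv2.imread('pics/scene6.png')
cv2.imwrite('pics/c8.png',np.hstack([cv2.resize(a[120:220,280:380],(266,266)),cv2.resize(c[140:200,360:420],(266,266),interpolation=cv2.INTER_CUBIC),cv2.resize(b[140:200,360:420],(266,266),interpolation=cv2.INTER_CUBIC)]))"
```

```text
wrist [ 0.4222 -0.1429  0.2246]
wrist square_key_top 0.78 [ 0.4226 -0.1427  0.0532]
wrist square_box 0.74 [ 0.4171 -0.1425 -0.0007]
wrist bar_key_top 0.75 [0.4364 0.0289 0.0556]
scene [ 0.4206 -0.1428  0.2223]
scene square_key_top 0.45 [ 0.4191 -0.1428  0.0533]
scene square_box 0.93 [ 0.4223 -0.1443 -0.0024]
scene bar_key_top 0.44 [0.4345 0.0339 0.0548]
15.9 [ 0.4208 -0.1428  0.2226] [ 0.8645  0.5027 -0.0006 -0.0002] [ 0.9476 -0.5316 -0.4904] 0.000496754209473406 [-0.7859 -0.2068  0.9195  1.9459  0.1696  1.3269 -0.4357]
```

View pics/c8.png

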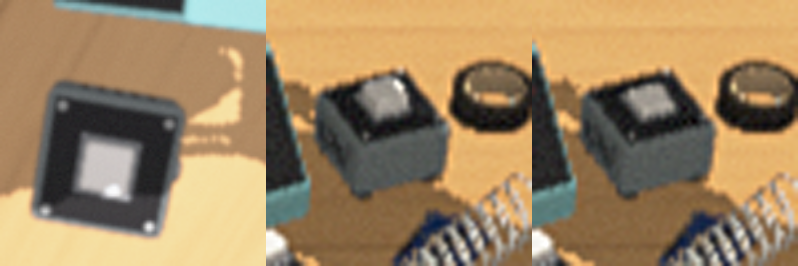

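Call:
{"name": "move_arm", "arguments": {"deltas": [[-1,0.34,-0.16,0,0],[-1,0.73,-0.35,0,0],[-1,0.73,-0.35,0,0],[-1,0.73,-0.35,0,0],[-1,0.73,-0.35,0,0],[-1,0.73,-0.35,0,0],[-1,0.73,-0.35,0,0],[-1,0.73,-0.35,0,0],[-1,0.73,-0.38,0,0],[-1,0,0,0,-0.07],[-1,0,0,0,-0.077],[-1,0,0,0,-0.077]]}}

```text
time: 16.9
ee_pos: [0.4323, 0.0294, 0.2229]
eef_rot: [0.761, 0.649, -0.0, 0.0]
ft_force: [0.4, -0.4, 0.0]
width: 0.0004
```

Call:
{"name": "move_arm", "arguments": {"deltas": [[-1,0,0,0,-0.077],[-1,0,0,0,-0.077],[-1,0,0,0,-0.077],[-1,0,0,0,-0.077],[-1,0,0,0,-0.077],[-1,0,0,0,-0.077],[-1,0,0,0,-0.077],[-1,0,0,0,-0.077],[-1,0,0,0,-0.077],[-1,0,0,0,-0.077],[-1,0,0,0,0],[-1,0,0,0,0]]}}

```text
time: 17.9
ee_pos: [0.4324, 0.029, 0.2231]
eef_rot: [0.262, 0.965, 0.0, -0.0]
ft_force: [-0.1, 0.2, -0.3]
width: 0.0004
```

```bash
python3 look.py 9 wrist,scene,top bar_key_top bar_box
```

```text
wrist [0.4324 0.0289 0.2232]
wrist bar_key_top 0.73 [ 0.431   0.0262 -0.0004]
wrist bar_key_top 0.61 [0.4345 0.0279 0.0554]
wrist bar_box 0.74 [0.4332 0.0259 0.0024]
scene [0.4325 0.0285 0.2232]
scene bar_key_top 0.59 [0.4358 0.0298 0.0544]
scene bar_box 0.7 [ 0.4324  0.0298 -0.0023]
scene bar_box 0.29 [0.5008 0.4082 0.0024]
top [0.4326 0.0283 0.2233]
top bar_box 0.55 [0.4262 0.0306 0.0038]
18.35 [0.4326 0.0283 0.2233] [ 0.2607  0.9654  0.     -0.    ] [-0.2206 -0.8009 -0.3958] 0.00043570844285425764 [-1.1183 -0.2299  0.8481  1.9667  0.1768  1.3321  0.7176]
```

View pics/wrist9.png

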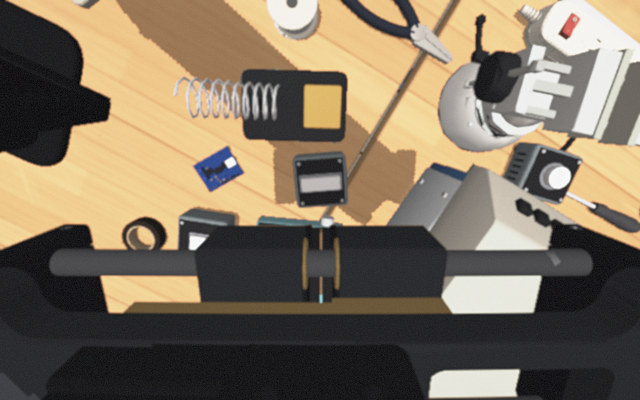

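View pics/scene9.png

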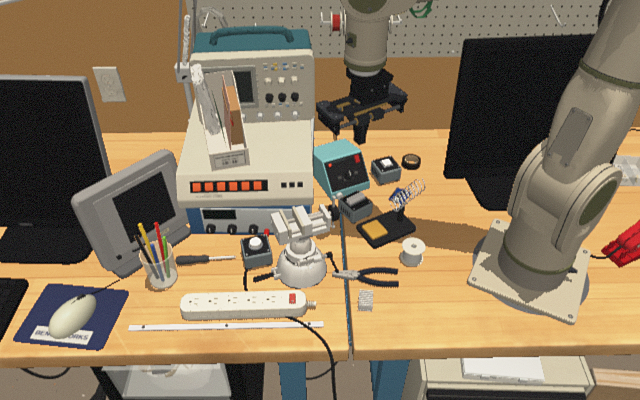

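Run:
```python
from h import *
np.set_printoptions(precision=4,suppress=True)
T=cam_pose('top')
for z in (.1,.15,.2): print(z,ray('top',309,191,T,z))
Tw=cam_pose('wrist',dict(ee_pos=[.4324,.0289,.2232],eef_rot=[.2607,.9654,0,0]))
for z in (.1,.15,.2): print('w',z,ray('wrist',478,165,Tw,z))
for z in (0,.1): print('w lowcorner',z,ray('wrist',385,230,Tw,z))
for z in (.195,.15): print('vise',ray('wrist',520,115,Tw,z))
a=np.radians(2*np.degrees(np.arctan2(.9654,.2607)));x=np.array([np.cos(a),np.sin(a)]);y=np.array([x[1],-x[0]])
print('tool x,y',x,y)
for s,t in [(1,1),(1,-1),(-1,-1),(-1,1)]: print('corner',np.array([.432,.028])+.0375*s*x+.095*t*y)
a=cv2.imread('pics/wrist9.png')
cv2.imwrite('pics/c9.png',cv2.resize(a[100:230,280:500],None,fx=3.6,fy=3.6,interpolation=cv2.INTER_CUBIC))
g=a[165:200,297:347].min(axis=2);n,l,st,c=cv2.connectedComponentsWithStats((g>105).astype(np.uint8))
for k in range(1,n):
    if st[k,4]>30: u=c[k]+[297,165];print(st[k],u,ray('wrist',*u,Tw,.058))
```

```text
0.1 [0.4793 0.1664 0.1   ]
0.15 [0.4749 0.1641 0.15  ]
0.2 [0.4705 0.1618 0.2   ]
w 0.1 [0.4848 0.1783 0.1   ]
w 0.15 [0.4649 0.1582 0.15  ]
w 0.2 [0.4449 0.138  0.2   ]
w lowcorner 0 [0.5442 0.0683 0.    ]
w lowcorner 0.1 [0.4993 0.0671 0.1   ]
vise [0.4307 0.176  0.195 ]
vise [0.4448 0.2026 0.15  ]
tool x,y [-0.8641  0.5034] [0.5034 0.8641]
corner [0.4474 0.129 ]
corner [ 0.3518 -0.0352]
corner [ 0.4166 -0.073 ]
corner [0.5122 0.0912]
[  3   9  42  19 662] [320.2281 182.8172] [0.429  0.0294 0.058 ]
```

View pics/c9.png

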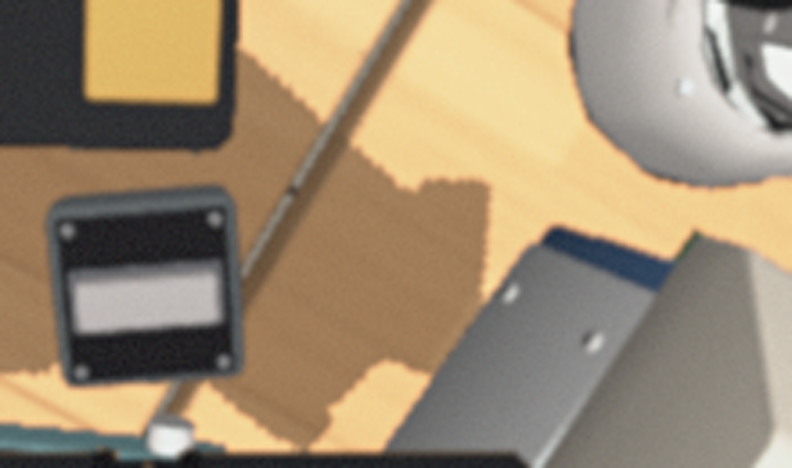

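Call:
{"name": "move_arm", "arguments": {"deltas": [[-1,0,0,0,0.07],[-1,0,0,0,0.077],[-1,0,0,0,0.077],[-1,0,0,0,0.077],[-1,0,0,0,0.077],[-1,0,0,0,0.077],[-1,0,0,0,0.077],[-1,0,0,0,0.077],[-1,0,0,0,0.077],[-1,0,0,0,0.077],[-1,0,0,0,0.077],[-1,0,0,0,0.077]]}}

```text
time: 19.35
ee_pos: [0.4326, 0.0284, 0.2232]
eef_rot: [0.834, 0.551, -0.0, -0.0]
ft_force: [0.0, -1.0, -0.3]
width: 0.0003
```

Call:
{"name": "move_arm", "arguments": {"deltas": [[-1,0,0,0,0.077],[-1,0,0,0,0.077],[-1,0,0,0,0.077],[-1,0,0,0,0.06],[-1,0,0,0.5,0],[-1,0,0,0.8,0],[-1,0,0,0.8,0],[-1,0,0,0.5,0],[-1,0,0,0.4,0],[-1,0,0,0,0],[-1,0,0,0,0]]}}

```text
time: 20.27
ee_pos: [0.4326, 0.0283, 0.1484]
eef_rot: [0.936, 0.351, -0.0, 0.0]
ft_force: [0.2, -0.7, 0.6]
width: 0.0004
```

```bash
python3 look.py 10 wrist,scene bar_key_top
```

```text
wrist [0.433  0.0284 0.1489]
wrist bar_key_top 0.97 [0.4344 0.0301 0.058 ]
scene [0.4332 0.0285 0.1491]
scene bar_key_top 0.45 [0.4346 0.0333 0.055 ]
20.4667 [0.4331 0.0286 0.1491] [ 0.9364  0.351   0.0007 -0.0001] [-0.7463 -0.3227 -0.0834] 0.0005039901427512406 [-0.8608 -0.083   0.6734  2.0637  0.0564  1.1421 -1.0659]
```

View pics/wrist10.png

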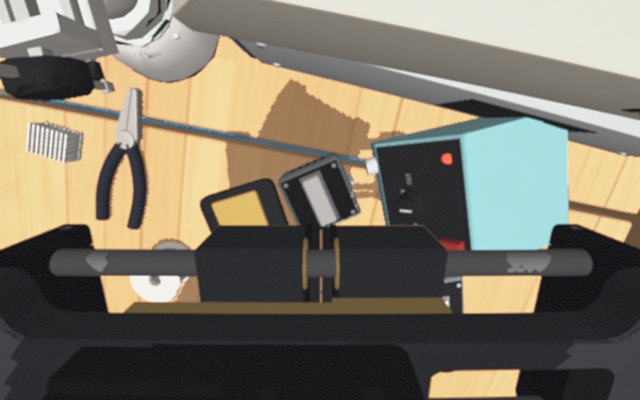

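View pics/scene10.png

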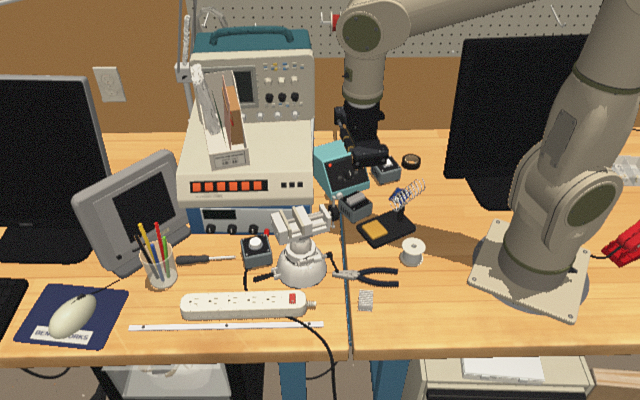

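Run:
```python
from h import *
np.set_printoptions(precision=4,suppress=True)
Tw=cam_pose('wrist');print('cam',Tw[:3,3])
for u in [(300,15),(300,40),(300,52)]:
  for z in (.1,.15,.2): print(u,z,ray('wrist',*u,Tw,z))
im=cv2.imread('pics/wrist10.png')
print(ray('wrist',320,200,Tw,.058), ray('wrist',407,160,Tw,.097))
T6=cam_pose('wrist',dict(ee_pos=[.4199,-.1427,.2495],eef_rot=[.864,.504,0,0]))
# same instrument edges in wrist6: px (570,90) corner
for z in (.1,.15,.2): print('w6',ray('wrist',570,92,T6,z))
```

```text
cam [0.4844 0.0738 0.3105]
(300, 15) 0.1 [0.5268 0.1287 0.1   ]
(300, 15) 0.15 [0.5167 0.1157 0.15  ]
(300, 15) 0.2 [0.5066 0.1026 0.2   ]
(300, 40) 0.1 [0.5154 0.1191 0.1   ]
(300, 40) 0.15 [0.508  0.1083 0.15  ]
(300, 40) 0.2 [0.5007 0.0976 0.2   ]
(300, 52) 0.1 [0.5098 0.1144 0.1   ]
(300, 52) 0.15 [0.5037 0.1047 0.15  ]
(300, 52) 0.2 [0.4977 0.0951 0.2   ]
[0.4329 0.0298 0.058 ] [0.5062 0.0082 0.097 ]
w6 [ 0.6926 -0.1819  0.1   ]
w6 [ 0.6541 -0.166   0.15  ]
w6 [ 0.6156 -0.15    0.2   ]
```

Call:
{"name": "move_arm", "arguments": {"deltas": [[-1,0,0,0.3,0],[-1,0,0,0.6,0],[-1,0,0,0.6,0],[-1,0,0,0.6,0],[-1,0,0,0.5,0],[-1,0,0,0.3,0],[-1,0,0,0.2,0],[-1,0,0,0.1,0],[-1,0,0,0,0],[-1,0,0,0,0]]}}

```text
time: 21.3
ee_pos: [0.4329, 0.0285, 0.0687]
eef_rot: [0.936, 0.351, 0.0, -0.0]
ft_force: [0.8, 0.2, 1.0]
width: 0.0004
```

Call:
{"name": "move_arm", "arguments": {"deltas": [[-1,0,0,0.1,0],[-1,0,0,0.16,0],[-1,0,0,0.1,0],[-1,0,0,0.06,0],[-1,0,0,0.04,0],[-1,0,0,0.04,0],[-1,0,0,0.04,0],[-1,0,0,0.04,0],[-1,0,0,0,0]]}}

```text
time: 22.05
ee_pos: [0.4326, 0.0285, 0.0537]
eef_rot: [0.936, 0.351, -0.0, -0.0]
ft_force: [-1.5, 1.4, 3.6]
width: 0.0002
```

Call:
{"name": "move_arm", "arguments": {"deltas": [[-1,0,0,0.03,0],[-1,0,0,0.03,0],[-1,0,0,0.02,0],[-1,0,0,0,0]]}}

```text
time: 22.38
ee_pos: [0.4327, 0.0285, 0.0522]
eef_rot: [0.936, 0.351, -0.0, -0.0]
ft_force: [-6.5, 0.3, 14.5]
width: 0.0003
```

Call:
{"name": "move_arm", "arguments": {"deltas": [[-1,0,0,0.02,0],[-1,0,0,0.01,0],[-1,0,0,0,0]]}}

```text
time: 22.63
ee_pos: [0.4328, 0.0285, 0.052]
eef_rot: [0.936, 0.351, -0.0, -0.001]
ft_force: [-10.0, 0.3, 24.5]
width: 0.0002
```

Call:
{"name": "move_arm", "arguments": {"deltas": [[-1,0,0,-0.1,0],[-1,0,0,-0.3,0],[-1,0,0,-0.8,0],[-1,0,0,-0.8,0],[-1,0,0,-0.8,0],[-1,0,0,-0.8,0],[-1,0,0,-0.8,0],[-1,0,0,-0.8,0],[-1,0,0,-0.8,0],[-1,0,0,-0.8,0],[-1,0,0,0,0],[-1,0,0,0,0]]}}

```text
time: 23.63
ee_pos: [0.4331, 0.0283, 0.2218]
eef_rot: [0.936, 0.351, 0.001, -0.0]
ft_force: [-0.6, 0.2, -1.0]
width: 0.0007
```

```bash
python3 look.py 11 wrist,scene,top bar_key_top square_key_top bar_box square_box strip rocker_raised_end; python3 -c "
import cv2,numpy as np
c=cv2.imread('pics/scene6.png')
b=cv2.imread('pics/scene11.png')
f=lambda i,y,x,h:cv2.resize(i[y:y+h,x:x+h],(266,266),interpolation=cv2.INTER_CUBIC)
a=cv2.imread('pics/wrist11.png')
cv2.imwrite('pics/c11.png',np.vstack([np.hstack([f(c,145,330,100),f(b,145,330,100),f(a,120,260,110)]),np.hstack([f(c,270,270,50),f(b,270,270,50),f(b,180,180,150)])]))"
```

```text
wrist [0.4325 0.0282 0.2209]
wrist bar_key_top 0.76 [0.4314 0.0288 0.0559]
wrist bar_box 0.97 [ 0.4314  0.0251 -0.0003]
scene [0.4324 0.0283 0.2206]
scene bar_key_top 0.41 [0.436  0.0289 0.0538]
scene square_key_top 0.39 [ 0.4191 -0.1422  0.0531]
scene square_key_top 0.32 [ 0.4213 -0.1454 -0.0032]
scene bar_box 0.93 [0.4338 0.0301 0.0021]
scene square_box 0.9 [ 0.4196 -0.1467 -0.001 ]
scene square_box 0.39 [0.4998 0.402  0.0036]
scene strip 0.6 [0.5016 0.4051 0.0045]
scene rocker_raised_end 0.58 [0.4148 0.3651 0.0363]
top [0.4326 0.0284 0.221 ]
top square_key_top 0.53 [ 0.4171 -0.1427  0.0528]
top square_box 0.82 [ 0.4224 -0.1462  0.0031]
top strip 0.98 [0.4963 0.4044 0.0032]
top rocker_raised_end 0.88 [0.4168 0.3593 0.0332]
24.6833 [0.4326 0.0284 0.221 ] [ 0.9364  0.351   0.     -0.0001] [-0.3946 -1.0692 -0.3986] 0.00041108235086824267 [-0.8738 -0.1652  0.6463  1.9633  0.1025  1.3118 -1.1139]
```

View pics/c11.png

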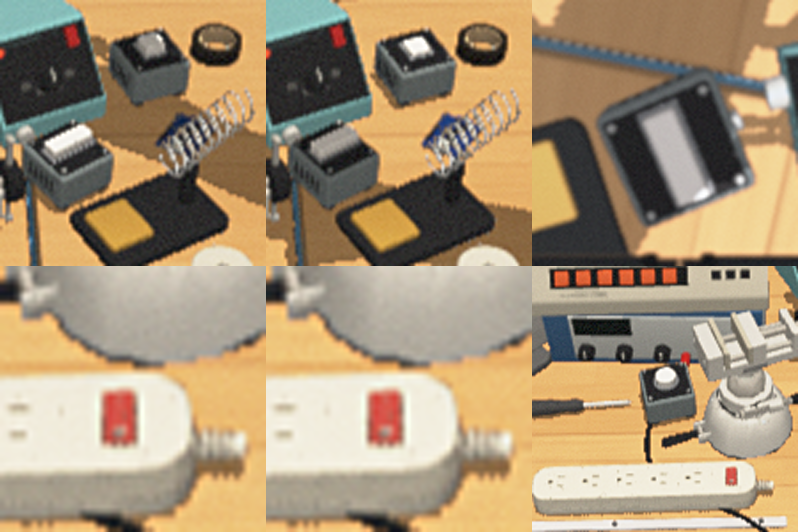

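```bash
python3 -c "
from bench import r
print(r.close_job())"
```

```text
the job is handed in; nothing more can be done
None
```

I did the three presses in the order you asked, with the fingers closed, and handed the job in at about 25 s with the arm clear of everything.

| Step | Press | How I checked it |
|---|---|---|
| 1. Power strip rocker | Raised end down to 35.1 mm, up to 26 N | The mark on the rocker moved in the wrist camera pictures by about the amount expected for fully on. |
| 2. Square key | Down to its hard stop at 52 mm, up to 40 N | The key stays in; the networks read its top at 53 mm in later pictures, and in the picture it sits low. |
| 3. Bar key | Down to its hard stop at 52 mm, up to 25 N, then released | It looks up again in the last picture, but see below. |

- **Bystanders:** the strip and the two boxes I pressed stayed where they were to within the measuring error. The round button was not touched.
- **Force peak:** the 40 N peak on the square key (39.6 N at the wrist) was right at the 40 N limit for the arm and gripper body. That press was with the fingertips, so I don't think the limit applies to it.
- **Bar key check:** this is the weakest one. The last network heights for its top were 54 and 56 mm, below the 58 mm expected, with the box in shadow. One of the readings before the press, also in shadow, was as low (54 mm). The networks are only good to about 4 mm, so that it came back up rests on the picture and its spring.

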